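# Line up the reagent bottles by height

## Task

Line the four reagent bottles up by height on the row of round pads, one to a pad: the tallest on the pad next to the upright steel end plate, then the others in falling order of height, the smallest at the far end from the plate. Stand each one upright in the middle of its pad without tipping any over, let go of them, and leave the conical flask where it stands.

Things in the scene. Friction and masses are not known exactly. Their poses are not given: they have to be found in the camera images.
- bottle_tall: The tallest of four upright round white screw-cap reagent bottles, 205 mm high, body diameter 90 mm, shoulder narrowing under the cap; the fixed ribbed cap spans 173 to 205 mm above the underside, 66 mm in diameter. Rigid, under 0.5 kg. Grasp from above by the cap. Stands on the worktop. Origin: centre of the underside, z up along its axis.
- bottle_large: The second tallest of four upright round white screw-cap reagent bottles, 150 mm high, body diameter 86 mm, shoulder narrowing under the cap; the fixed ribbed cap spans 126 to 150 mm above the underside, 63 mm in diameter. Rigid, under 0.5 kg. Grasp from above by the cap. Stands on the worktop. Origin: centre of the underside, z up along its axis.
- bottle_medium: The third tallest of four upright round white screw-cap reagent bottles, 125 mm high, body diameter 72 mm, shoulder narrowing under the cap; the fixed ribbed cap spans 105 to 125 mm above the underside, 53 mm in diameter. Rigid, under 0.5 kg. Grasp from above by the cap. Stands on the worktop. Origin: centre of the underside, z up along its axis.
- bottle_small: The smallest of four upright round white screw-cap reagent bottles, 75 mm high, body diameter 48 mm, shoulder narrowing under the cap; the fixed ribbed cap spans 63 to 75 mm above the underside, 35 mm in diameter. Rigid, under 0.5 kg. Grasp from above by the cap or the narrow body. Stands on the worktop. Origin: centre of the underside, z up along its axis.
- pad_1: One of four identical fixed round grey pads, 86 mm across, dark dot in the middle, in a straight row at 110 mm spacing on a low white board, which has a thin steel rail 62 mm behind the row, 37 mm above the worktop. Its number tells nothing of its place in the row. Origin: centre of its underside, 12 mm above the worktop; its top is 15 mm above the worktop. x points across the row to the rail, y along the row.
- pad_2: One of four identical fixed round grey pads, 86 mm across, dark dot in the middle, in a straight row at 110 mm spacing on a low white board, which has a thin steel rail 62 mm behind the row, 37 mm above the worktop. Its number tells nothing of its place in the row. Origin: centre of its underside, 12 mm above the worktop; its top is 15 mm above the worktop. x points across the row to the rail, y along the row.
- pad_3: One of four identical fixed round grey pads, 86 mm across, dark dot in the middle, in a straight row at 110 mm spacing on a low white board, which has a thin steel rail 62 mm behind the row, 37 mm above the worktop. Its number tells nothing of its place in the row. Origin: centre of its underside, 12 mm above the worktop; its top is 15 mm above the worktop. x points across the row to the rail, y along the row.
- pad_4: One of four identical fixed round grey pads, 86 mm across, dark dot in the middle, in a straight row at 110 mm spacing on a low white board, which has a thin steel rail 62 mm behind the row, 37 mm above the worktop. Its number tells nothing of its place in the row. Origin: centre of its underside, 12 mm above the worktop; its top is 15 mm above the worktop. x points across the row to the rail, y along the row.
- end_plate: Fixed upright steel plate, 100 mm wide across the row, 6 mm thick, top 102 mm above the worktop, at one end (either) of the white board (470 x 145 mm); the other end has only a 10 mm lip. The pads' centres lie 57, 167, 277 and 387 mm from it. Origin: centre of its underside, 12 mm above the worktop; y along the row.
- conical_flask: Glass conical flask, 67 mm base diameter, 108 mm high, standing loose near the right end of the board; not part of the job. Origin: centre of its underside.
Mind the look-alikes: they are no part of the job. What is shaped like the bottle_large but blue is not meant. What is shaped like the bottle_small but brown is not meant.

How it is judged:
By the outcome, as a careful person would: the job done as asked, in the order asked, and still so for the second after the job is handed in, with the robot touching nothing.
It also fails if it takes over 109 s, if anything falls off the work surface, if the arm or the gripper's body presses on something with over 40 N, if the wrist force passes 120 N, or if a joint passes its speed limit or range.

## Robot

A 7-joint arm with a two-finger parallel gripper is mounted at the origin on a cart in front of the work surface, level with it; the furniture and walls round the work are solid. World frame = base frame: x ahead of the robot, y to its left, z up, the work surface at z = 0. Lengths are in m, angles in rad, forces in N, time in s.
With the tool pointing down it reaches from about 0.375 to 0.925 m from the base axis. Payload 3.1 kg.
Tool frame: the origin (TCP) lies at the very end of the fingers, on their centre line; the grasp point (between the pads) lies 19 mm behind it; z points along the fingers, y is the direction in which the jaws open and shut (so a half turn about z gives the same grasp; the last joint's range is limited). The gripper opens to 85 mm and grips with 20 to 120 N. Pads are 22 mm wide; open, the fingers measure 114 mm over their backs; the gripper's body (76 mm by 85 mm) begins 54 mm behind the grasp point. The pads swing forward as they close: fully open they stand 13 mm farther back than shut.
Start: joints at [-1.282, 0.383, 0.044, 1.598, -0.018, 1.161, -0.05], TCP at [0.245, 0.602, 0.231] pointing down, gripper open.
Joint ranges: [-2.61, 2.61], [-0.41, 2.15], [-1.48, 1.57], [0, 2.5], [-1.57, 4.71], [0.05, 1.97], [-2.85, 2.85]. Speed limits (rad/s): [2.79, 2.79, 3.14, 3.14, 3.14, 3.14, 3.14].

## Interface

Orientations are given as a 3x3 rotation matrix whose columns are the frame's x, y, z axes.
In Python, from rig import bot, vision, hand_in gives the robot as it stands.
- The arm moves only by the shell command python3 -m creep 'ROWS' [OPENING] [FORCE]. ROWS is JSON, a list of rows, each an object of numbers: "tx", "ty", "tz": the shift along the tool's x, y, z each as a share of 30 cm, from -1 to 1; "wx", "wy", "wz": the turn, a rotation vector about the tool's x, y, z each as a share of 1.5 rad, from -1 to 1. A call has 1 to 8 rows; each row shifts and turns the pose as measured when the row begins, along the tool's axes as they then stand; what a row does not reach is not made up. A row lasts 1/8 s, in which the tool goes at most 62.5 mm and 10.7 degrees, less where a joint would pass 70% of its speed; a pose out of reach is approached as far as the arm can. A call with a number of a shift or a turn outside -1 to 1 is refused whole. A call with a gripper value outside its range is refused whole. OPENING is the opening in per cent of the stroke, from 0 (shut) to 100 (fully open), set as the call begins (- or left out, the last holds). The fingers move at their own pace and stop on an object; FORCE is the grip in N (left out, the last holds). Time passes only in rows, so rows that do not move let the fingers close. It gives the time, the measured TCP pose, the force and the opening at its end, in the units of the state.
- bot.get_state(): the state, without advancing time (a new reading comes with each control period).
- vision.read_camera(name): name is "side" or "top" or "wrist"; returns the picture (420x560x3 uint8, red, green, blue); there is no depth.
- vision.calibration(name): a dict with "camera_matrix" (3x3 intrinsics, pixels), "cam_to_world" (4x4, takes a point from camera to world coordinates); the wrist camera has in their place "hand_eye" (4x4, takes a point from camera to tool coordinates, whose origin is the TCP and whose axes are the flange's). Camera axes: x right, y up, looking along -z (the intrinsics and any distortion apply to the point x, -y, -z); pixel columns grow to the right and rows downward; lengths in m; the calibration is good to about 2 mm. A picture is of the moment at which its call begins: read the wrist's pose just before it. calibration takes no time and is no camera call.
- hand_in(): hands the job in, once; it reports no verdict.
The state is a dict: "time_s": time; "joint_positions": joint angles; "dq": joint speeds; "tau": joint torques, N m; "tool_pos": TCP position; "eef_rot": TCP orientation; "contact_force": force on the tool from outside, world axes, zero at the start; "moment": the same for the moment, N m; "grip_width": opening from 0.0 (shut) to 1.0 (fully open).
Only numpy, scipy, OpenCV 4.12 (cv2) and the standard library are available. Lean on these libraries where they do the work, as an engineer would, in place of code of your own. Each camera call takes 0.05 s, during which the arm holds its last target. There are 200 camera calls.

## Working session

There is one attempt and no reset: what is moved stays moved. The work goes in short steps, Python scripts to look and compute and a shell command to move; the robot and the scene stay as the last step left them, time stands still between calls to the robot, and variables do not carry over. Pictures are saved under pics/ and viewed, about 12 in all and at most 16, crops included, and the job is handed in when it is done.

```bash
mkdir -p pics; ls
python3 - <<'E'
from rig import bot, vision
import cv2
for n in ("top","side"):
    cv2.imwrite(f"pics/{n}0.png", vision.read_camera(n)[:,:,::-1])
    print(n, vision.calibration(n))
print(vision.calibration("wrist"))
s=bot.get_state(); print(s["time_s"],s["tool_pos"],s["eef_rot"],s["grip_width"])
E
```

```text
pics
top {'camera_matrix': array([[402.07009273,   0.        , 285.25129115],
       [  0.        , 402.07009273, 207.05941872],
       [  0.        ,   0.        ,   1.        ]]), 'cam_to_world': array([[-0.44536482,  0.85554071, -0.26400809,  0.26121055],
       [-0.89533022, -0.42747398,  0.12509917,  0.05924121],
       [-0.00582916,  0.29208919,  0.95637332,  1.00659123],
       [ 0.        ,  0.        ,  0.        ,  1.        ]])}
side {'camera_matrix': array([[439.54216947,   0.        , 275.26028728],
       [  0.        , 439.54216947, 215.41480959],
       [  0.        ,   0.        ,   1.        ]]), 'cam_to_world': array([[-0.96726773, -0.22781134,  0.11178165,  0.64204898],
       [ 0.25344495, -0.84541791,  0.47014275,  0.52454761],
       [-0.01260165,  0.4830844 ,  0.8754831 ,  1.12546785],
       [ 0.        ,  0.        ,  0.        ,  1.        ]])}
{'camera_matrix': array([[303.81943011,   0.        , 273.93712038],
       [  0.        , 303.81943011, 204.84566053],
       [  0.        ,   0.        ,   1.        ]]), 'hand_eye': array([[ 4.98451754e-04,  9.50156778e-01,  3.11772111e-01,
         8.00034048e-02],
       [ 9.99999792e-01, -6.01259218e-04,  2.33628564e-04,
         4.24028049e-04],
       [ 4.09439619e-04,  3.11771930e-01, -9.50156880e-01,
        -1.42788938e-01],
       [ 0.00000000e+00,  0.00000000e+00,  0.00000000e+00,
         1.00000000e+00]])}
0.1 [0.24486169 0.60118555 0.22999136] [[-9.26149271e-01  3.77156318e-01 -7.99892663e-04]
 [ 3.77157149e-01  9.26146503e-01 -2.26736372e-03]
 [-1.14332759e-04 -2.40160249e-03 -9.99997110e-01]] 0.9977957055388823
```

View pics/top0.png

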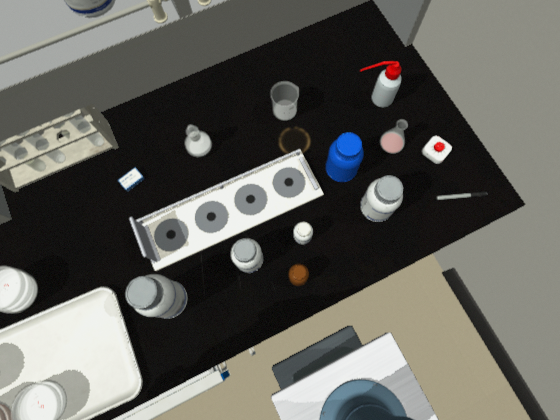

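View pics/side0.png

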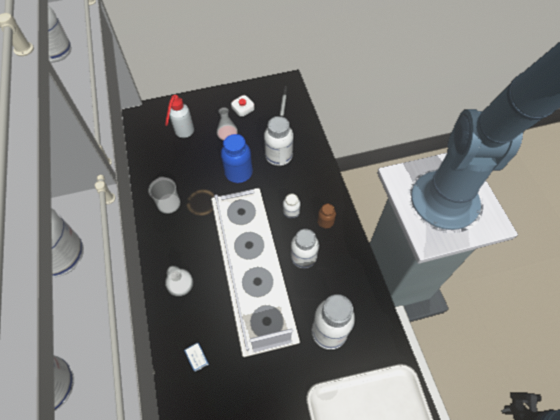

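Top view (560x420): the tall bottle is at (155,295), large at (382,198), medium at (247,254) and small at (303,233). Look-alikes to avoid are the blue one at (345,157), the brown one at (298,275), and the jars on the tray at (12,290) and (40,400). The conical flask is at about (393,140). The end plate is at the left (140,237), so the pads from the plate are (171,235), (211,216), (250,199) and (289,182). I'll check this in a close crop.

```bash
python3 - <<'E'
import cv2
a=cv2.imread("pics/top0.png")[155:325,120:420]; cv2.imwrite("pics/topc.png",cv2.resize(a,None,fx=2.6,fy=2.6,interpolation=cv2.INTER_CUBIC))
a=cv2.imread("pics/side0.png")[105:365,200:370]; cv2.imwrite("pics/sidec.png",cv2.resize(a,None,fx=2.3,fy=2.3,interpolation=cv2.INTER_CUBIC))
E
cat > h.py <<'E'
import numpy as np, cv2
from rig import bot, vision
def ray(n,uv,st=None):
    c=vision.calibration(n); K=c["camera_matrix"]
    if n=="wrist":
        T=np.eye(4);T[:3,:3]=st["eef_rot"];T[:3,3]=st["tool_pos"]; M=T@c["hand_eye"]
    else: M=np.array(c["cam_to_world"])
    d=np.linalg.inv(K)@[uv[0],uv[1],1]; return M[:3,3], M[:3,:3]@[d[0],-d[1],-d[2]]
def atz(n,uv,z,st=None):
    o,d=ray(n,uv,st); return (o+d*(z-o[2])/d[2])[:2]
def go(x,y,z=None,yaw=None):
    """shares in tool axes to reach world x,y,z; yaw = world angle of the tool's y (jaw) axis"""
    s=bot.get_state(); R=np.array(s["eef_rot"]); p=np.array(s["tool_pos"])
    z=p[2] if z is None else z
    d=R.T@(np.array([x,y,z])-p)
    print("t=%.2f pos"%s["time_s"],p.round(4),"jaw yaw %.1f"%np.degrees(np.arctan2(R[1,1],R[0,1])),"delta mm",(d*1e3).round(1),"shares",(d/.3).round(4))
    if yaw is not None:
        c,q=np.cos(yaw),np.sin(yaw); Y=np.array([c,q,0]);Z=np.array([0,0,-1.]);X=np.cross(Y,Z)
        G=np.c_[X,Y,Z]; print("rot share",(cv2.Rodrigues(R.T@G)[0].ravel()/1.5).round(4))
E
```

```text
(no output)
```

View pics/topc.png

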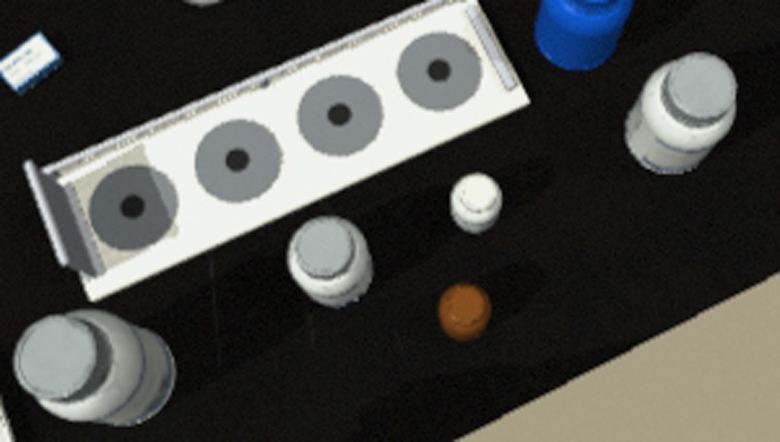

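View pics/sidec.png

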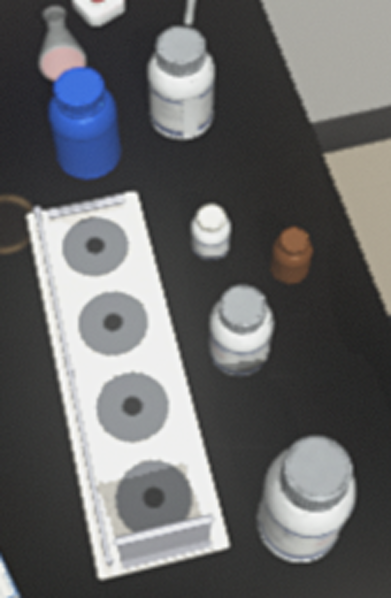

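Crop centres (topc / sidec):
- **Bottle caps:** tall (57,357)/(318,470), large (701,88)/(181,47), medium (325,247)/(243,307), small (478,194)/(212,218).
- **Pad dots:** (132,206), (237,159), (340,114), (438,70) in topc.

The four white bottles are confirmed. Blue and brown are excluded.

```bash
cat > m.py <<'E'
from h import *
t={"tall":(57,357,.205),"large":(701,88,.150),"medium":(325,247,.125),"small":(478,194,.075),"p1":(132,206,.015),"p2":(237,159,.015),"p3":(340,114,.015),"p4":(438,70,.015)}
s={"tall":(318,470),"large":(181,47),"medium":(243,307),"small":(212,218),"p1":(153,497),"p2":(132,406),"p3":(113,322),"p4":(95,245)}
for k,(u,v,z) in t.items():
    a=atz("top",(120+u/2.6-.3,155+v/2.6-.3),z); b=atz("side",(200+s[k][0]/2.3-.3,105+s[k][1]/2.3-.3),z)
    print(k,a.round(4),b.round(4),((a+b)/2).round(4),"r %.3f"%np.hypot(*((a+b)/2)))
E
python3 m.py; python3 -c "
from h import *
s=bot.get_state();print(np.array(s['joint_positions']).round(3)); go(.3,.6)"
```

```text
tall [0.4524 0.2841] [0.4531 0.2861] [0.4527 0.2851] r 0.535
large [ 0.4318 -0.2823] [ 0.4341 -0.2821] [ 0.433  -0.2822] r 0.517
medium [0.4561 0.0687] [0.4576 0.0706] [0.4569 0.0696] r 0.462
small [ 0.4493 -0.0769] [ 0.4504 -0.0765] [ 0.4498 -0.0767] r 0.456
p1 [0.6011 0.2211] [0.6003 0.219 ] [0.6007 0.2201] r 0.640
p2 [0.5991 0.1107] [0.5979 0.1095] [0.5985 0.1101] r 0.609
p3 [0.596 0.   ] [ 0.595  -0.0008] [ 5.955e-01 -4.000e-04] r 0.595
p4 [ 0.5941 -0.1085] [ 0.5928 -0.1111] [ 0.5935 -0.1098] r 0.604
[-1.282  0.384  0.044  1.599 -0.018  1.161 -0.05 ]
t=0.10 pos [0.2449 0.6012 0.23  ] jaw yaw 67.8 delta mm [-51.5  19.7  -0. ] shares [-1.717e-01  6.570e-02 -1.000e-04]
```

```bash
python3 -m creep '[{"wz":0.12,"tz":-0.05},{"wz":0.12,"tz":-0.05},{"wz":0.12,"tz":-0.03},{"wz":0.12},{"wz":0.12},{"wz":0.12},{"wz":0.06}]' 100 60; python3 -c "
from h import *
go(.4527,.2851,.27,0)
print('brown',atz('top',(298,273),.07),'blue',atz('top',(348,145),.15),'flask',atz('top',(392,143),.01))"
```

```text
t=0.10 pos [0.2449 0.6012 0.23  ] jaw yaw 67.8 delta mm [-311.7 -214.5  -39.5] shares [-1.039  -0.7148 -0.1315]
rot share [-0.0014  0.001   0.7894]
brown [ 0.36338227 -0.01850595] blue [ 0.56785878 -0.25140118] flask [ 0.56965501 -0.41196001]$[0]: bad value
```

```bash
python3 -m creep '[{"tx":0,"ty":0,"tz":-0.05,"wx":0,"wy":0,"wz":0.12},{"tx":0,"ty":0,"tz":-0.05,"wx":0,"wy":0,"wz":0.12},{"tx":0,"ty":0,"tz":-0.03,"wx":0,"wy":0,"wz":0.12},{"tx":0,"ty":0,"tz":0,"wx":0,"wy":0,"wz":0.12},{"tx":0,"ty":0,"tz":0,"wx":0,"wy":0,"wz":0.12},{"tx":0,"ty":0,"tz":0,"wx":0,"wy":0,"wz":0.12},{"tx":0,"ty":0,"tz":0,"wx":0,"wy":0,"wz":0.06}]' 100 60; python3 -c "
from h import *
go(.4527,.2851,.27,0)"
```

```text
time_s: 0.98
tool_pos: [0.2435, 0.5976, 0.2641]
eef_rot: [[0.025, 1.0, -0.005], [1.0, -0.025, -0.013], [-0.013, -0.004, -1.0]]
contact_force: [-0.2, 1.0, 0.5]
grip_width: 1.004
t=0.97 pos [0.2435 0.5976 0.2641] jaw yaw -1.4 delta mm [-307.3  217.    -2.8] shares [-1.0242  0.7232 -0.0093]
rot share [-0.0031  0.0088 -0.0167]
```

```bash
python3 -m creep '[{"tx":-0.14,"ty":0.1,"tz":0,"wx":0,"wy":0.005,"wz":0},{"tx":-0.14,"ty":0.1,"tz":0,"wx":0,"wy":0,"wz":0},{"tx":-0.14,"ty":0.1,"tz":0,"wx":0,"wy":0,"wz":0},{"tx":-0.14,"ty":0.1,"tz":0,"wx":0,"wy":0,"wz":0},{"tx":-0.14,"ty":0.1,"tz":0,"wx":0,"wy":0,"wz":0},{"tx":-0.14,"ty":0.1,"tz":0,"wx":0,"wy":0,"wz":0},{"tx":-0.14,"ty":0.1,"tz":0,"wx":0,"wy":0,"wz":0},{"tx":0,"ty":0,"tz":0,"wx":0,"wy":0,"wz":0}]'; python3 -c "
from h import *
go(.4527,.2851,.27,0)"
```

```text
time_s: 1.98
tool_pos: [0.4492, 0.288, 0.2601]
eef_rot: [[0.022, 1.0, -0.009], [1.0, -0.022, -0.011], [-0.012, -0.009, -1.0]]
contact_force: [-0.9, 0.1, -0.1]
grip_width: 0.998
t=1.98 pos [0.4492 0.288  0.2601] jaw yaw -1.3 delta mm [-3.   3.5 -9.9] shares [-0.0099  0.0116 -0.033 ]
rot share [-0.0059  0.0077 -0.0149]
```

```bash
python3 -m creep '[{"tx":-0.01,"ty":0.012,"tz":0,"wx":-0.006,"wy":0.008,"wz":-0.015},{"tx":0,"ty":0,"tz":0.04,"wx":0,"wy":0,"wz":0},{"tx":0,"ty":0,"tz":0.08,"wx":0,"wy":0,"wz":0},{"tx":0,"ty":0,"tz":0.08,"wx":0,"wy":0,"wz":0},{"tx":0,"ty":0,"tz":0.06,"wx":0,"wy":0,"wz":0},{"tx":0,"ty":0,"tz":0,"wx":0,"wy":0,"wz":0}]'; python3 -c "
from h import *
go(.4527,.2851,.175,0)"
```

```text
time_s: 2.72
tool_pos: [0.4463, 0.2913, 0.1754]
eef_rot: [[-0.015, 1.0, -0.005], [1.0, 0.015, 0.001], [0.001, -0.005, -1.0]]
contact_force: [0.6, 0.3, 0.8]
grip_width: 1.002
t=2.73 pos [0.4463 0.2913 0.1754] jaw yaw 0.9 delta mm [-6.3  6.3  0.3] shares [-0.0209  0.0212  0.0011]
rot share [-0.0032 -0.0005  0.0102]
```

```bash
python3 -m creep '[{"tx":-0.02,"ty":0.02,"tz":0,"wx":0,"wy":0,"wz":0},{"tx":0,"ty":0,"tz":0,"wx":0,"wy":0,"wz":0}]'; python3 -c "
from h import *
go(.4527,.2851,.175,0)
cv2.imwrite('pics/w1.png',vision.read_camera('wrist')[:,:,::-1])
go(.4527,.2851,.175,0)"
```

```text
time_s: 2.98
tool_pos: [0.4526, 0.2864, 0.1759]
eef_rot: [[-0.018, 1.0, -0.004], [1.0, 0.018, 0.001], [0.001, -0.004, -1.0]]
contact_force: [-0.4, -0.3, -0.0]
grip_width: 1.008
t=2.98 pos [0.4526 0.2864 0.1759] jaw yaw 1.0 delta mm [-1.3  0.1  0.9] shares [-0.0045  0.0002  0.0031]
rot share [-0.0026 -0.001   0.012 ]
t=3.02 pos [0.4523 0.2871 0.1761] jaw yaw 1.1 delta mm [-2.   0.3  1.1] shares [-0.0067  0.0011  0.0036]
rot share [-0.0027 -0.0015  0.0124]
```

View pics/w1.png

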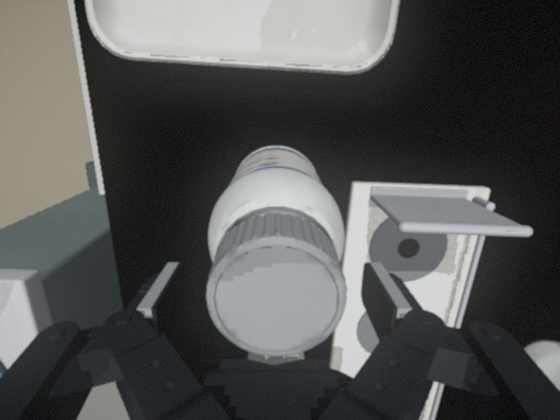

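The wrist picture shows the cap at (277,298), centred between the fingers (165 and 378). The end plate and its pad are at (405,240). I'll grip and lift now.

```bash
python3 -m creep '[{"tx":0,"ty":0,"tz":0,"wx":0,"wy":0,"wz":0},{"tx":0,"ty":0,"tz":0,"wx":0,"wy":0,"wz":0},{"tx":0,"ty":0,"tz":0,"wx":0,"wy":0,"wz":0},{"tx":0,"ty":0,"tz":0,"wx":0,"wy":0,"wz":0},{"tx":0,"ty":0,"tz":0,"wx":0,"wy":0,"wz":0},{"tx":0,"ty":0,"tz":0,"wx":0,"wy":0,"wz":0}]' 40 60; python3 -c "
from h import *
go(.4527,.2851,.175,0)"
```

```text
time_s: 3.78
tool_pos: [0.4535, 0.288, 0.1776]
eef_rot: [[-0.018, 1.0, -0.001], [1.0, 0.018, 0.005], [0.005, -0.001, -1.0]]
contact_force: [0.4, 1.2, 0.1]
grip_width: 0.755
t=3.77 pos [0.4535 0.288  0.1776] jaw yaw 1.1 delta mm [-2.9 -0.8  2.6] shares [-0.0096 -0.0027  0.0086]
rot share [-0.0008 -0.0034  0.0122]
```

```bash
python3 -m creep '[{"tx":0,"ty":0,"tz":-0.04,"wx":0,"wy":0,"wz":0},{"tx":0,"ty":0,"tz":-0.08,"wx":0,"wy":0,"wz":0},{"tx":0,"ty":0,"tz":-0.12,"wx":0,"wy":0,"wz":0},{"tx":0,"ty":0,"tz":-0.12,"wx":0,"wy":0,"wz":0},{"tx":-0.04,"ty":0.05,"tz":-0.06,"wx":0,"wy":0,"wz":0},{"tx":-0.08,"ty":0.1,"tz":0,"wx":0,"wy":0,"wz":0},{"tx":-0.08,"ty":0.12,"tz":0,"wx":0,"wy":0,"wz":0},{"tx":-0.03,"ty":0.12,"tz":0,"wx":0,"wy":0,"wz":0}]'; python3 -c "
from h import *
go(.6005,.22,.2,0)"
```

```text
time_s: 4.78
tool_pos: [0.5664, 0.219, 0.3044]
eef_rot: [[-0.027, 1.0, -0.015], [1.0, 0.026, -0.001], [-0.001, -0.015, -1.0]]
contact_force: [0.2, 0.6, -3.9]
grip_width: 0.753
t=4.78 pos [0.5664 0.219  0.3044] jaw yaw 1.5 delta mm [1.000e-01 3.570e+01 1.039e+02] shares [0.0005 0.119  0.3463]
rot share [-0.01    0.0006  0.0177]
```

```bash
python3 -m creep '[{"tx":0.005,"ty":0.06,"tz":0,"wx":-0.01,"wy":0,"wz":0.01},{"tx":0.005,"ty":0.06,"tz":0.02,"wx":0,"wy":0,"wz":0},{"tx":0,"ty":0,"tz":0.08,"wx":0,"wy":0,"wz":0},{"tx":0,"ty":0,"tz":0.08,"wx":0,"wy":0,"wz":0},{"tx":0,"ty":0,"tz":0.06,"wx":0,"wy":0,"wz":0},{"tx":0,"ty":0,"tz":0,"wx":0,"wy":0,"wz":0}]'; python3 -c "
from h import *
go(.6005,.223,.1935,0)
cv2.imwrite('pics/w2.png',vision.read_camera('wrist')[:,:,::-1])
go(.6005,.223,.1935,0)"
```

```text
time_s: 5.52
tool_pos: [0.6003, 0.225, 0.2281]
eef_rot: [[-0.01, 1.0, -0.007], [1.0, 0.01, -0.002], [-0.002, -0.007, -1.0]]
contact_force: [-0.9, -0.5, -4.0]
grip_width: 0.753
t=5.53 pos [0.6003 0.225  0.2281] jaw yaw 0.6 delta mm [-2.   0.4 34.6] shares [-0.0066  0.0014  0.1154]
rot share [-0.0049  0.0013  0.0068]
t=5.58 pos [0.6012 0.2253 0.2294] jaw yaw 0.6 delta mm [-2.3 -0.5 35.9] shares [-0.0077 -0.0018  0.1195]
rot share [-0.0034  0.0006  0.0068]
```

View pics/w2.png

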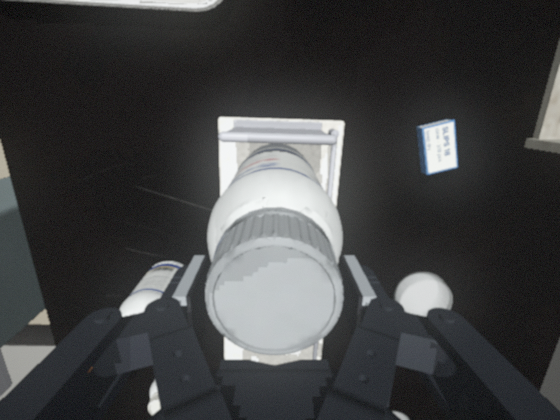

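The bottle is hanging upright, with its cap top centred at (274,299) and the plate behind it at (280,130). I'll use that pixel for the offset between cap and tool.

```bash
python3 -c "
from h import *
s=bot.get_state(); p=s['tool_pos']
print(atz('wrist',(274,299),p[2]+.028,s), p)
go(.6005,.222,.195,0)"
```

```text
[0.60161929 0.22420678] [0.60118743 0.22534524 0.2293514 ]
t=5.58 pos [0.6012 0.2253 0.2294] jaw yaw 0.6 delta mm [-3.3 -0.5 34.4] shares [-0.011  -0.0018  0.1145]
rot share [-0.0034  0.0006  0.0068]
```

```bash
python3 -m creep '[{"tx":-0.013,"ty":-0.002,"tz":0.04,"wx":-0.003,"wy":0,"wz":0.006},{"tx":0,"ty":0,"tz":0.04,"wx":0,"wy":0,"wz":0},{"tx":0,"ty":0,"tz":0.02,"wx":0,"wy":0,"wz":0},{"tx":0,"ty":0,"tz":0.005,"wx":0,"wy":0,"wz":0},{"tx":0,"ty":0,"tz":0,"wx":0,"wy":0,"wz":0}]'; python3 -c "
from h import *
go(.6005,.2212,.193,0)"
```

```text
time_s: 6.2
tool_pos: [0.6021, 0.2217, 0.1986]
eef_rot: [[-0.0, 1.0, 0.004], [1.0, 0.0, 0.001], [0.001, 0.004, -1.0]]
contact_force: [-0.2, -0.3, -4.0]
grip_width: 0.756
t=6.20 pos [0.6021 0.2217 0.1986] jaw yaw 0.0 delta mm [-0.5 -1.6  5.6] shares [-0.0018 -0.0054  0.0185]
rot share [ 0.0026 -0.0009  0.0003]
```

```bash
python3 -m creep '[{"tx":-0.002,"ty":-0.005,"tz":0.01,"wx":0.003,"wy":0,"wz":0},{"tx":0,"ty":0,"tz":0.008,"wx":0,"wy":0,"wz":0},{"tx":0,"ty":0,"tz":0.003,"wx":0,"wy":0,"wz":0}]'; python3 -c "
from h import *
go(.6005,.2212,.193,0)"
```

```text
time_s: 6.58
tool_pos: [0.6012, 0.2213, 0.1927]
eef_rot: [[-0.0, 1.0, 0.001], [1.0, 0.0, 0.002], [0.002, 0.001, -1.0]]
contact_force: [0.5, -0.5, 0.1]
grip_width: 0.756
t=6.58 pos [0.6012 0.2213 0.1927] jaw yaw 0.0 delta mm [-0.1 -0.7 -0.3] shares [-0.0003 -0.0023 -0.0009]
rot share [ 0.0004 -0.0014  0.0003]
```

The weight has come off the wrist, so the bottle is standing on the pad. I'll release it and rise.

```bash
python3 -m creep '[{"tx":0,"ty":0,"tz":0,"wx":0,"wy":0,"wz":0},{"tx":0,"ty":0,"tz":0,"wx":0,"wy":0,"wz":0},{"tx":0,"ty":0,"tz":0,"wx":0,"wy":0,"wz":0},{"tx":0,"ty":0,"tz":-0.03,"wx":0,"wy":0,"wz":0},{"tx":0,"ty":0,"tz":-0.06,"wx":0,"wy":0,"wz":0},{"tx":0,"ty":0,"tz":-0.1,"wx":0,"wy":0,"wz":0},{"tx":0,"ty":0,"tz":-0.1,"wx":0,"wy":0,"wz":0},{"tx":-0.05,"ty":0,"tz":-0.05,"wx":0,"wy":0,"wz":0}]' 100; python3 -c "
from h import *
go(.433,-.2822,.26,0)"
```

```text
time_s: 7.58
tool_pos: [0.6031, 0.2078, 0.3047]
eef_rot: [[-0.003, 1.0, 0.008], [1.0, 0.003, 0.006], [0.006, 0.008, -1.0]]
contact_force: [0.3, -0.1, 0.2]
grip_width: 1.0
t=7.58 pos [0.6031 0.2078 0.3047] jaw yaw 0.2 delta mm [-489.8 -172.    40.4] shares [-1.6325 -0.5735  0.1346]
rot share [ 0.0054 -0.0041  0.0022]
```

```bash
python3 -m creep '[{"tx":-0.1,"ty":-0.05,"tz":0,"wx":0.005,"wy":-0.004,"wz":0},{"tx":-0.18,"ty":-0.07,"tz":0,"wx":0,"wy":0,"wz":0},{"tx":-0.18,"ty":-0.07,"tz":0,"wx":0,"wy":0,"wz":0},{"tx":-0.18,"ty":-0.07,"tz":0,"wx":0,"wy":0,"wz":0},{"tx":-0.18,"ty":-0.07,"tz":0,"wx":0,"wy":0,"wz":0},{"tx":-0.18,"ty":-0.07,"tz":0,"wx":0,"wy":0,"wz":0},{"tx":-0.18,"ty":-0.06,"tz":0,"wx":0,"wy":0,"wz":0},{"tx":-0.15,"ty":-0.04,"tz":0,"wx":0,"wy":0,"wz":0}]'; python3 -c "
from h import *
go(.433,-.2822,.24,0)"
```

```text
time_s: 8.57
tool_pos: [0.4476, -0.2111, 0.3083]
eef_rot: [[0.002, 1.0, 0.01], [1.0, -0.002, 0.004], [0.004, 0.01, -1.0]]
contact_force: [0.4, 0.0, 0.8]
grip_width: 1.008
t=8.57 pos [ 0.4476 -0.2111  0.3083] jaw yaw -0.1 delta mm [-71.4 -15.2  67.8] shares [-0.238  -0.0505  0.2261]
rot share [ 0.0068 -0.0026 -0.0012]
```

```bash
python3 -m creep '[{"tx":-0.1,"ty":-0.025,"tz":0.08,"wx":0.006,"wy":-0.003,"wz":0},{"tx":-0.1,"ty":-0.025,"tz":0.1,"wx":0,"wy":0,"wz":0},{"tx":-0.04,"ty":0,"tz":0.1,"wx":0,"wy":0,"wz":0},{"tx":0,"ty":0,"tz":0.06,"wx":0,"wy":0,"wz":0},{"tx":0,"ty":0,"tz":0,"wx":0,"wy":0,"wz":0}]'; python3 -c "
from h import *
go(.433,-.2822,.1215,0)"
```

```text
time_s: 9.2
tool_pos: [0.4257, -0.2946, 0.2064]
eef_rot: [[0.019, 1.0, 0.007], [1.0, -0.019, 0.0], [0.001, 0.007, -1.0]]
contact_force: [0.8, -0.9, 0.5]
grip_width: 1.001
t=9.20 pos [ 0.4257 -0.2946  0.2064] jaw yaw -1.1 delta mm [12.5  6.5 84.9] shares [0.0415 0.0218 0.2831]
rot share [ 0.0044 -0.0003 -0.0129]
```

```bash
python3 -m creep '[{"tx":0.04,"ty":0.02,"tz":0,"wx":0.004,"wy":0,"wz":-0.01},{"tx":0,"ty":0,"tz":0.05,"wx":0,"wy":0,"wz":0},{"tx":0,"ty":0,"tz":0.08,"wx":0,"wy":0,"wz":0}]'; python3 -c "
from h import *
go(.433,-.2822,.1215,0)"
```

```text
time_s: 9.57
tool_pos: [0.4374, -0.2807, 0.1701]
eef_rot: [[-0.003, 1.0, 0.01], [1.0, 0.003, -0.0], [-0.0, 0.01, -1.0]]
contact_force: [-0.9, 0.1, -0.6]
grip_width: 0.994
t=9.57 pos [ 0.4374 -0.2807  0.1701] jaw yaw 0.2 delta mm [-1.5 -4.9 48.6] shares [-0.0051 -0.0163  0.1619]
rot share [0.0068 0.     0.0019]
```

```bash
python3 -m creep '[{"tx":-0.005,"ty":-0.014,"tz":0.04,"wx":0.006,"wy":0,"wz":0},{"tx":0,"ty":0,"tz":0.06,"wx":0,"wy":0,"wz":0},{"tx":0,"ty":0,"tz":0.04,"wx":0,"wy":0,"wz":0},{"tx":0,"ty":0,"tz":0,"wx":0,"wy":0,"wz":0}]'; python3 -c "
from h import *
go(.433,-.2822,.1215,0)"
```

```text
time_s: 10.07
tool_pos: [0.433, -0.2803, 0.1242]
eef_rot: [[-0.006, 1.0, -0.002], [1.0, 0.006, 0.001], [0.001, -0.002, -1.0]]
contact_force: [0.8, 0.4, -0.6]
grip_width: 0.999
t=10.07 pos [ 0.433  -0.2803  0.1242] jaw yaw 0.4 delta mm [-1.9 -0.   2.7] shares [-0.0064 -0.      0.0091]
rot share [-0.0012 -0.0008  0.0041]
```

```bash
python3 -m creep '[{"tx":-0.006,"ty":0,"tz":0.008,"wx":0,"wy":0,"wz":0},{"tx":0,"ty":0,"tz":0,"wx":0,"wy":0,"wz":0},{"tx":0,"ty":0,"tz":0,"wx":0,"wy":0,"wz":0},{"tx":0,"ty":0,"tz":0,"wx":0,"wy":0,"wz":0},{"tx":0,"ty":0,"tz":0,"wx":0,"wy":0,"wz":0},{"tx":0,"ty":0,"tz":0,"wx":0,"wy":0,"wz":0}]' 40 60; python3 -c "
from h import *
go(.433,-.2822,.1215,0)"
```

```text
time_s: 10.82
tool_pos: [0.4337, -0.2829, 0.1226]
eef_rot: [[-0.006, 1.0, 0.001], [1.0, 0.006, 0.0], [0.0, 0.001, -1.0]]
contact_force: [-0.2, -1.1, -1.6]
grip_width: 0.719
t=10.82 pos [ 0.4337 -0.2829  0.1226] jaw yaw 0.3 delta mm [ 0.7 -0.7  1.1] shares [ 0.0023 -0.0024  0.0035]
rot share [ 0.0003 -0.0001  0.0038]
```

```bash
python3 -m creep '[{"tx":0,"ty":0,"tz":-0.04,"wx":0,"wy":0,"wz":0},{"tx":0,"ty":0,"tz":-0.1,"wx":0,"wy":0,"wz":0},{"tx":0,"ty":0,"tz":-0.15,"wx":0,"wy":0,"wz":0},{"tx":0,"ty":0,"tz":-0.17,"wx":0,"wy":0,"wz":0},{"tx":0,"ty":0,"tz":-0.15,"wx":0,"wy":0,"wz":0},{"tx":0.08,"ty":0.03,"tz":-0.05,"wx":0,"wy":0,"wz":0},{"tx":0.16,"ty":0.07,"tz":0,"wx":0,"wy":0,"wz":0},{"tx":0.16,"ty":0.07,"tz":0,"wx":0,"wy":0,"wz":0}]'; python3 -c "
from h import *
go(.5983,.110,.1376,0)"
```

```text
time_s: 11.82
tool_pos: [0.4806, -0.1685, 0.3308]
eef_rot: [[0.015, 1.0, 0.002], [1.0, -0.015, 0.004], [0.004, 0.002, -1.0]]
contact_force: [0.5, -0.5, -2.6]
grip_width: 0.724
t=11.82 pos [ 0.4806 -0.1685  0.3308] jaw yaw -0.9 delta mm [279.5 113.2 194.4] shares [0.9317 0.3772 0.6481]
rot share [ 0.0011 -0.0025 -0.0102]
```

```bash
python3 -m creep '[{"tx":0.16,"ty":0.065,"tz":0,"wx":0,"wy":-0.002,"wz":-0.01},{"tx":0.16,"ty":0.065,"tz":0,"wx":0,"wy":0,"wz":0},{"tx":0.16,"ty":0.065,"tz":0,"wx":0,"wy":0,"wz":0},{"tx":0.16,"ty":0.065,"tz":0,"wx":0,"wy":0,"wz":0},{"tx":0.13,"ty":0.06,"tz":0,"wx":0,"wy":0,"wz":0},{"tx":0.06,"ty":0.02,"tz":0.03,"wx":0,"wy":0,"wz":0},{"tx":0,"ty":0,"tz":0.1,"wx":0,"wy":0,"wz":0},{"tx":0,"ty":0,"tz":0.06,"wx":0,"wy":0,"wz":0}]'; python3 -c "
from h import *
go(.5983,.110,.1376,0)"
```

```text
time_s: 12.82
tool_pos: [0.585, 0.0887, 0.2771]
eef_rot: [[-0.001, 1.0, 0.005], [1.0, 0.001, 0.002], [0.002, 0.005, -1.0]]
contact_force: [-1.0, 0.4, -2.2]
grip_width: 0.721
t=12.82 pos [0.585  0.0887 0.2771] jaw yaw 0.0 delta mm [ 21.   12.6 139.6] shares [0.0699 0.0419 0.4652]
rot share [ 0.0035 -0.0014  0.0003]
```

```bash
python3 -m creep '[{"tx":0.06,"ty":0.035,"tz":0.05,"wx":0.003,"wy":-0.001,"wz":0},{"tx":0,"ty":0,"tz":0.1,"wx":0,"wy":0,"wz":0},{"tx":0,"ty":0,"tz":0.12,"wx":0,"wy":0,"wz":0},{"tx":0,"ty":0,"tz":0.06,"wx":0,"wy":0,"wz":0},{"tx":0,"ty":0,"tz":0.0,"wx":0,"wy":0,"wz":0}]'; python3 -c "
from h import *
go(.5983,.110,.1376,0)
cv2.imwrite('pics/w3.png',vision.read_camera('wrist')[:,:,::-1])
go(.5983,.110,.1376,0)"
```

```text
time_s: 13.45
tool_pos: [0.5937, 0.0983, 0.1744]
eef_rot: [[0.011, 1.0, -0.003], [1.0, -0.011, -0.003], [-0.003, -0.003, -1.0]]
contact_force: [-0.6, 0.6, -2.6]
grip_width: 0.723
t=13.45 pos [0.5937 0.0983 0.1744] jaw yaw -0.7 delta mm [11.9  4.6 36.7] shares [0.0395 0.0153 0.1224]
rot share [-0.0017  0.002  -0.0076]
t=13.50 pos [0.5945 0.0984 0.1754] jaw yaw -0.7 delta mm [11.8  3.7 37.8] shares [0.0393 0.0125 0.126 ]
rot share [-0.0005  0.0017 -0.0076]
```

View pics/w3.png

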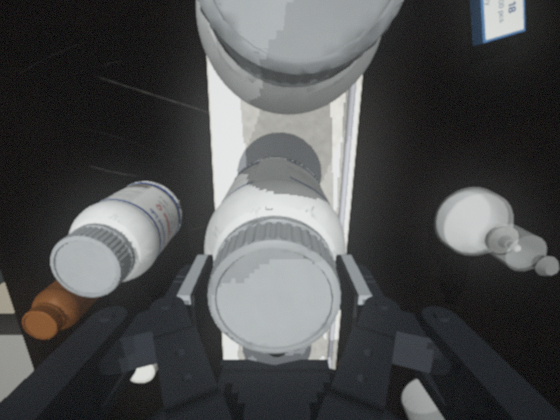

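The large bottle hangs upright, with its cap at (275,298). The tall bottle stands on its pad behind, at the top of the picture.

```bash
python3 -c "
from h import *
s=bot.get_state(); p=s['tool_pos']
print(atz('wrist',(275,298),p[2]+.0274,s)-p[:2])"; python3 -m creep '[{"tx":0.038,"ty":0.013,"tz":0.02,"wx":-0.001,"wy":0.002,"wz":-0.007},{"tx":0,"ty":0,"tz":0.04,"wx":0,"wy":0,"wz":0},{"tx":0,"ty":0,"tz":0.02,"wx":0,"wy":0,"wz":0},{"tx":0,"ty":0,"tz":0.0,"wx":0,"wy":0,"wz":0}]'; python3 -c "
from h import *
go(.5983,.110,.1376,0)"
```

```text
[ 0.0007244 -0.0010089]
time_s: 14.0
tool_pos: [0.6018, 0.1116, 0.1536]
eef_rot: [[-0.001, 1.0, 0.008], [1.0, 0.001, 0.003], [0.003, 0.008, -1.0]]
contact_force: [0.2, -0.2, -2.5]
grip_width: 0.722
t=14.00 pos [0.6018 0.1116 0.1536] jaw yaw 0.0 delta mm [-1.6 -3.6 16. ] shares [-0.0054 -0.012   0.0533]
rot share [ 0.005  -0.0022  0.0004]
```

```bash
python3 -m creep '[{"tx":-0.002,"ty":-0.013,"tz":0.02,"wx":0.004,"wy":-0.002,"wz":0},{"tx":0,"ty":0,"tz":0.02,"wx":0,"wy":0,"wz":0},{"tx":0,"ty":0,"tz":0.0,"wx":0,"wy":0,"wz":0}]'; python3 -c "
from h import *
go(.5976,.111,.1376,0)"
```

```text
time_s: 14.38
tool_pos: [0.5976, 0.1106, 0.141]
eef_rot: [[-0.0, 1.0, 0.001], [1.0, 0.0, 0.0], [0.0, 0.001, -1.0]]
contact_force: [-1.3, 0.6, -2.2]
grip_width: 0.719
t=14.38 pos [0.5976 0.1106 0.141 ] jaw yaw 0.0 delta mm [ 0.4 -0.   3.4] shares [ 0.0013 -0.0001  0.0112]
rot share [ 0.0008 -0.      0.0001]
```

```bash
python3 -m creep '[{"tx":0.001,"ty":0,"tz":0.009,"wx":0,"wy":0,"wz":0},{"tx":0,"ty":0,"tz":0.004,"wx":0,"wy":0,"wz":0}]'; python3 -c "
from h import *
go(.5976,.111,.1376,0)"
```

```text
time_s: 14.62
tool_pos: [0.5979, 0.1109, 0.1376]
eef_rot: [[-0.0, 1.0, 0.001], [1.0, 0.0, 0.0], [0.0, 0.001, -1.0]]
contact_force: [-1.0, -0.6, 2.9]
grip_width: 0.721
t=14.62 pos [0.5979 0.1109 0.1376] jaw yaw 0.0 delta mm [ 0.1 -0.3 -0. ] shares [ 0.0004 -0.001  -0.0002]
rot share [ 0.0009 -0.0002  0.0001]
```

```bash
python3 -m creep '[{"tx":0,"ty":0,"tz":0,"wx":0,"wy":0,"wz":0},{"tx":0,"ty":0,"tz":0,"wx":0,"wy":0,"wz":0},{"tx":0,"ty":0,"tz":0,"wx":0,"wy":0,"wz":0},{"tx":0,"ty":0,"tz":-0.03,"wx":0,"wy":0,"wz":0},{"tx":0,"ty":0,"tz":-0.08,"wx":0,"wy":0,"wz":0},{"tx":0,"ty":0,"tz":-0.15,"wx":0,"wy":0,"wz":0},{"tx":0,"ty":-0.03,"tz":-0.1,"wx":0,"wy":0,"wz":0},{"tx":-0.03,"ty":-0.1,"tz":0,"wx":0,"wy":0,"wz":0}]' 100; python3 -c "
from h import *
go(.4569,.0696,.097,0)"
```

```text
time_s: 15.62
tool_pos: [0.5626, 0.1023, 0.2538]
eef_rot: [[0.0, 1.0, 0.011], [1.0, -0.0, 0.001], [0.001, 0.011, -1.0]]
contact_force: [-1.0, -0.5, 0.6]
grip_width: 0.999
t=15.62 pos [0.5626 0.1023 0.2538] jaw yaw -0.0 delta mm [ -32.9 -107.4  155.6] shares [-0.1098 -0.358   0.5185]
rot share [ 0.0073 -0.0008 -0.0001]
```

```bash
python3 -m creep '[{"tx":-0.04,"ty":-0.12,"tz":0,"wx":0.007,"wy":0,"wz":0},{"tx":-0.04,"ty":-0.12,"tz":0,"wx":0,"wy":0,"wz":0},{"tx":-0.03,"ty":-0.1,"tz":0.08,"wx":0,"wy":0,"wz":0},{"tx":0,"ty":0,"tz":0.1,"wx":0,"wy":0,"wz":0},{"tx":0,"ty":0,"tz":0.06,"wx":0,"wy":0,"wz":0},{"tx":0,"ty":0,"tz":0,"wx":0,"wy":0,"wz":0}]'; python3 -c "
from h import *
go(.4569,.0696,.097,0)"
```

```text
time_s: 16.38
tool_pos: [0.4592, 0.0674, 0.1854]
eef_rot: [[0.004, 1.0, 0.009], [1.0, -0.004, 0.01], [0.01, 0.009, -1.0]]
contact_force: [0.7, -0.4, -0.5]
grip_width: 1.004
t=16.38 pos [0.4592 0.0674 0.1854] jaw yaw -0.2 delta mm [ 1.2 -3.1 88.4] shares [ 0.0041 -0.0105  0.2946]
rot share [ 0.0062 -0.007  -0.0026]
```

```bash
python3 -m creep '[{"tx":0.006,"ty":-0.008,"tz":0.05,"wx":0.006,"wy":-0.007,"wz":-0.002},{"tx":0,"ty":0,"tz":0.09,"wx":0,"wy":0,"wz":0},{"tx":0,"ty":0,"tz":0.08,"wx":0,"wy":0,"wz":0},{"tx":0,"ty":0,"tz":0.03,"wx":0,"wy":0,"wz":0},{"tx":0,"ty":0,"tz":0,"wx":0,"wy":0,"wz":0}]'; python3 -c "
from h import *
go(.4569,.0696,.097,0)"
```

```text
time_s: 17.0
tool_pos: [0.4613, 0.0718, 0.1109]
eef_rot: [[-0.001, 1.0, 0.007], [1.0, 0.001, 0.002], [0.002, 0.007, -1.0]]
contact_force: [0.4, 0.0, 0.6]
grip_width: 0.999
t=17.00 pos [0.4613 0.0718 0.1109] jaw yaw 0.1 delta mm [-2.3 -4.4 13.9] shares [-0.0076 -0.0148  0.0462]
rot share [ 0.0044 -0.0012  0.0008]
```

```bash
python3 -m creep '[{"tx":-0.008,"ty":-0.015,"tz":0.03,"wx":0.004,"wy":-0.001,"wz":0},{"tx":0,"ty":0,"tz":0.02,"wx":0,"wy":0,"wz":0},{"tx":0,"ty":0,"tz":0,"wx":0,"wy":0,"wz":0}]'; python3 -c "
from h import *
go(.4569,.0696,.097,0)"; python3 -m creep '[{"tx":0,"ty":0,"tz":0,"wx":0,"wy":0,"wz":0},{"tx":0,"ty":0,"tz":0,"wx":0,"wy":0,"wz":0},{"tx":0,"ty":0,"tz":0,"wx":0,"wy":0,"wz":0},{"tx":0,"ty":0,"tz":0,"wx":0,"wy":0,"wz":0},{"tx":0,"ty":0,"tz":0,"wx":0,"wy":0,"wz":0},{"tx":0,"ty":0,"tz":0,"wx":0,"wy":0,"wz":0}]' 30 60
```

```text
time_s: 17.38
tool_pos: [0.4581, 0.0699, 0.0965]
eef_rot: [[-0.001, 1.0, 0.003], [1.0, 0.001, 0.002], [0.002, 0.003, -1.0]]
contact_force: [0.1, 0.2, -0.4]
grip_width: 0.998
t=17.38 pos [0.4581 0.0699 0.0965] jaw yaw 0.1 delta mm [-0.3 -1.2 -0.5] shares [-0.001  -0.004  -0.0016]
rot share [ 0.0022 -0.0012  0.001 ]
time_s: 18.12
tool_pos: [0.4585, 0.07, 0.0974]
eef_rot: [[-0.001, 1.0, 0.004], [1.0, 0.001, 0.003], [0.003, 0.004, -1.0]]
contact_force: [-0.3, -0.1, 1.3]
grip_width: 0.605
```

```bash
python3 -m creep '[{"tx":0,"ty":0,"tz":-0.04,"wx":0,"wy":0,"wz":0},{"tx":0,"ty":0,"tz":-0.1,"wx":0,"wy":0,"wz":0},{"tx":-0.02,"ty":0,"tz":-0.1,"wx":0,"wy":0,"wz":0},{"tx":-0.08,"ty":0.06,"tz":-0.04,"wx":0,"wy":0,"wz":0},{"tx":-0.08,"ty":0.12,"tz":0,"wx":0,"wy":0,"wz":0},{"tx":-0.06,"ty":0.12,"tz":0,"wx":0,"wy":0,"wz":0},{"tx":0,"ty":0.12,"tz":0,"wx":0,"wy":0,"wz":0},{"tx":0,"ty":0.04,"tz":0,"wx":0,"wy":0,"wz":0}]'; python3 -c "
from h import *
go(.596,0,.1124,0)"
```

```text
time_s: 19.12
tool_pos: [0.5961, -0.0033, 0.1855]
eef_rot: [[-0.004, 1.0, 0.0], [1.0, 0.004, 0.004], [0.004, 0.0, -1.0]]
contact_force: [0.5, -0.5, -2.2]
grip_width: 0.6
t=19.12 pos [ 0.5961 -0.0033  0.1855] jaw yaw 0.2 delta mm [ 3.1 -0.1 73.1] shares [ 1.020e-02 -2.000e-04  2.436e-01]
rot share [ 0.0001 -0.0024  0.0027]
```

```bash
python3 -m creep '[{"tx":0.01,"ty":0,"tz":0.04,"wx":0,"wy":-0.002,"wz":0.002},{"tx":0,"ty":0,"tz":0.08,"wx":0,"wy":0,"wz":0},{"tx":0,"ty":0,"tz":0.03,"wx":0,"wy":0,"wz":0},{"tx":0,"ty":0,"tz":0,"wx":0,"wy":0,"wz":0}]'; python3 -c "
from h import *
go(.596,0,.1124,0)
cv2.imwrite('pics/w4.png',vision.read_camera('wrist')[:,:,::-1])
go(.596,0,.1124,0)"
```

```text
time_s: 19.62
tool_pos: [0.5911, 0.0017, 0.1372]
eef_rot: [[-0.002, 1.0, -0.007], [1.0, 0.002, 0.002], [0.002, -0.007, -1.0]]
contact_force: [1.0, -0.5, -2.7]
grip_width: 0.598
t=19.62 pos [0.5911 0.0017 0.1372] jaw yaw 0.1 delta mm [-1.7  5.1 24.7] shares [-0.0058  0.0169  0.0825]
rot share [-0.0048 -0.0011  0.0014]
t=19.68 pos [0.5912 0.0017 0.1375] jaw yaw 0.1 delta mm [-1.7  4.9 25.1] shares [-0.0058  0.0164  0.0836]
rot share [-0.0046 -0.0013  0.0014]
```

View pics/w4.png

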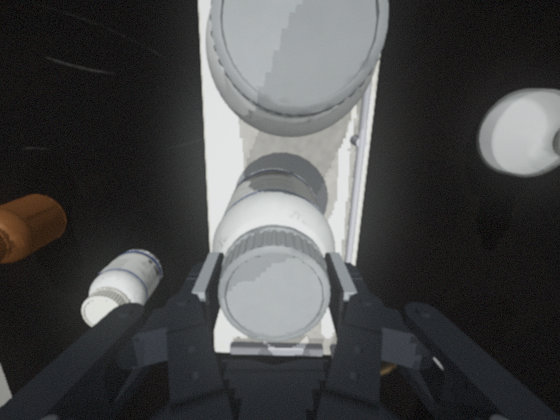

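The medium bottle hangs upright, with its cap at (274,291). The large bottle is standing behind it at (300,60).

```bash
python3 -c "
from h import *
s=bot.get_state(); p=s['tool_pos']
print(atz('wrist',(274,291),p[2]+.0276,s)-p[:2])"; python3 -m creep '[{"tx":-0.004,"ty":0.016,"tz":0.02,"wx":-0.004,"wy":-0.001,"wz":0.001},{"tx":0,"ty":0,"tz":0.03,"wx":0,"wy":0,"wz":0},{"tx":0,"ty":0,"tz":0.01,"wx":0,"wy":0,"wz":0},{"tx":0,"ty":0,"tz":0.0,"wx":0,"wy":0,"wz":0}]'; python3 -c "
from h import *
go(.596,0,.1124,0)"
```

```text
[0.00045489 0.00262489]
time_s: 20.18
tool_pos: [0.5974, 0.0006, 0.1201]
eef_rot: [[-0.001, 1.0, 0.003], [1.0, 0.001, 0.001], [0.001, 0.003, -1.0]]
contact_force: [-0.1, -0.2, -2.4]
grip_width: 0.602
t=20.18 pos [0.5974 0.0006 0.1201] jaw yaw 0.0 delta mm [-0.6 -1.4  7.7] shares [-0.0019 -0.0047  0.0255]
rot share [ 0.0018 -0.0007  0.0004]
```

```bash
python3 -m creep '[{"tx":-0.009,"ty":-0.006,"tz":0.015,"wx":0.002,"wy":-0.001,"wz":0},{"tx":0,"ty":0,"tz":0.01,"wx":0,"wy":0,"wz":0},{"tx":0,"ty":0,"tz":0.003,"wx":0,"wy":0,"wz":0}]'; python3 -c "
from h import *
go(.5956,-.002,.1124,0)"
```

```text
time_s: 20.55
tool_pos: [0.596, -0.0029, 0.1126]
eef_rot: [[0.0, 1.0, -0.0], [1.0, -0.0, -0.0], [-0.0, -0.0, -1.0]]
contact_force: [-3.9, 0.5, 7.5]
grip_width: 0.597
t=20.55 pos [ 0.596  -0.0029  0.1126] jaw yaw -0.0 delta mm [ 0.9 -0.4  0.2] shares [ 0.0029 -0.0013  0.0006]
rot share [-0.0001  0.0001 -0.    ]
```

```bash
python3 -m creep '[{"tx":0,"ty":0,"tz":0,"wx":0,"wy":0,"wz":0},{"tx":0,"ty":0,"tz":0,"wx":0,"wy":0,"wz":0},{"tx":0,"ty":0,"tz":0,"wx":0,"wy":0,"wz":0},{"tx":0,"ty":0,"tz":-0.03,"wx":0,"wy":0,"wz":0},{"tx":0,"ty":0,"tz":-0.08,"wx":0,"wy":0,"wz":0},{"tx":0,"ty":0,"tz":-0.15,"wx":0,"wy":0,"wz":0},{"tx":-0.03,"ty":-0.06,"tz":-0.05,"wx":0,"wy":0,"wz":0},{"tx":-0.06,"ty":-0.12,"tz":0,"wx":0,"wy":0,"wz":0}]' 100; python3 -c "
from h import *
go(.4498,-.0767,.048,0)"
```

```text
time_s: 21.55
tool_pos: [0.546, -0.0282, 0.2119]
eef_rot: [[-0.004, 1.0, 0.008], [1.0, 0.004, -0.001], [-0.001, 0.008, -1.0]]
contact_force: [-0.9, -1.0, 1.3]
grip_width: 1.002
t=21.55 pos [ 0.546  -0.0282  0.2119] jaw yaw 0.2 delta mm [-47.9 -97.8 163.2] shares [-0.1595 -0.3261  0.5439]
rot share [0.0057 0.0008 0.0028]
```

```bash
python3 -m creep '[{"tx":-0.06,"ty":-0.12,"tz":0,"wx":0.005,"wy":0,"wz":0.002},{"tx":-0.06,"ty":-0.12,"tz":0,"wx":0,"wy":0,"wz":0},{"tx":-0.04,"ty":-0.08,"tz":0.05,"wx":0,"wy":0,"wz":0},{"tx":0,"ty":0,"tz":0.1,"wx":0,"wy":0,"wz":0},{"tx":0,"ty":0,"tz":0.1,"wx":0,"wy":0,"wz":0},{"tx":0,"ty":0,"tz":0.02,"wx":0,"wy":0,"wz":0},{"tx":0,"ty":0,"tz":0,"wx":0,"wy":0,"wz":0}]' 75; python3 -c "
from h import *
go(.4498,-.0767,.048,0)"
```

```text
time_s: 22.42
tool_pos: [0.449, -0.0805, 0.1344]
eef_rot: [[0.006, 1.0, 0.012], [1.0, -0.006, 0.007], [0.007, 0.012, -1.0]]
contact_force: [-0.8, -0.8, -0.1]
grip_width: 0.752
t=22.43 pos [ 0.449  -0.0805  0.1344] jaw yaw -0.3 delta mm [ 3.3 -0.3 86.4] shares [ 0.0109 -0.0009  0.2879]
rot share [ 0.0083 -0.0044 -0.004 ]
```

```bash
python3 -m creep '[{"tx":0.01,"ty":0.003,"tz":0.04,"wx":0.008,"wy":-0.004,"wz":-0.003},{"tx":0,"ty":0,"tz":0.07,"wx":0,"wy":0,"wz":0},{"tx":0,"ty":0,"tz":0.06,"wx":0,"wy":0,"wz":0},{"tx":0,"ty":0,"tz":0.03,"wx":0,"wy":0,"wz":0},{"tx":0,"ty":0,"tz":0,"wx":0,"wy":0,"wz":0}]'; python3 -c "
from h import *
go(.4498,-.0767,.048,0)"
```

```text
time_s: 23.05
tool_pos: [0.4583, -0.0766, 0.0796]
eef_rot: [[-0.001, 1.0, 0.014], [1.0, 0.001, 0.003], [0.003, 0.014, -1.0]]
contact_force: [0.2, -0.0, -0.2]
grip_width: 0.75
t=23.05 pos [ 0.4583 -0.0766  0.0796] jaw yaw 0.1 delta mm [-0.2 -8.9 31.4] shares [-0.0008 -0.0297  0.1048]
rot share [ 0.0093 -0.002   0.0007]
```

```bash
python3 -m creep '[{"tx":0,"ty":-0.028,"tz":0,"wx":0.009,"wy":-0.002,"wz":0},{"tx":0,"ty":0,"tz":0.05,"wx":0,"wy":0,"wz":0},{"tx":0,"ty":0,"tz":0.03,"wx":0,"wy":0,"wz":0},{"tx":0,"ty":0,"tz":0,"wx":0,"wy":0,"wz":0}]'; python3 -c "
from h import *
go(.4498,-.0767,.048,0)"
```

```text
time_s: 23.55
tool_pos: [0.4508, -0.0763, 0.0555]
eef_rot: [[-0.001, 1.0, 0.003], [1.0, 0.001, 0.001], [0.001, 0.003, -1.0]]
contact_force: [0.0, -0.2, -0.3]
grip_width: 0.75
t=23.55 pos [ 0.4508 -0.0763  0.0555] jaw yaw 0.1 delta mm [-0.4 -1.1  7.5] shares [-0.0013 -0.0035  0.0251]
rot share [ 0.0019 -0.0005  0.0008]
```

```bash
python3 -m creep '[{"tx":0,"ty":-0.003,"tz":0.018,"wx":0.001,"wy":0,"wz":0},{"tx":0,"ty":0,"tz":0.008,"wx":0,"wy":0,"wz":0},{"tx":0,"ty":0,"tz":0,"wx":0,"wy":0,"wz":0}]'; python3 -m creep '[{"tx":0,"ty":0,"tz":0,"wx":0,"wy":0,"wz":0},{"tx":0,"ty":0,"tz":0,"wx":0,"wy":0,"wz":0},{"tx":0,"ty":0,"tz":0,"wx":0,"wy":0,"wz":0},{"tx":0,"ty":0,"tz":0,"wx":0,"wy":0,"wz":0},{"tx":0,"ty":0,"tz":0,"wx":0,"wy":0,"wz":0},{"tx":0,"ty":0,"tz":0,"wx":0,"wy":0,"wz":0},{"tx":0,"ty":0,"tz":0,"wx":0,"wy":0,"wz":0}]' 20 50
```

```text
time_s: 23.92
tool_pos: [0.45, -0.0765, 0.0471]
eef_rot: [[-0.001, 1.0, 0.001], [1.0, 0.001, 0.0], [0.0, 0.001, -1.0]]
contact_force: [0.1, -0.1, -0.3]
grip_width: 0.745
time_s: 24.8
tool_pos: [0.452, -0.0766, 0.0482]
eef_rot: [[-0.001, 1.0, 0.005], [1.0, 0.001, 0.001], [0.001, 0.005, -1.0]]
contact_force: [0.9, -0.1, 0.9]
grip_width: 0.493
```

The reading of 0.49 is about 42 mm, wider than the 35 mm cap, so the fingertips are on the shoulder. I'll regrasp higher.

```bash
python3 -m creep '[{"tx":0,"ty":0,"tz":0,"wx":0,"wy":0,"wz":0},{"tx":0,"ty":0,"tz":0,"wx":0,"wy":0,"wz":0},{"tx":0,"ty":-0.006,"tz":-0.015,"wx":0.003,"wy":0,"wz":0},{"tx":0,"ty":0,"tz":-0.012,"wx":0,"wy":0,"wz":0},{"tx":0,"ty":0,"tz":0,"wx":0,"wy":0,"wz":0}]' 75; python3 -c "
from h import *
go(.4498,-.0767,.056,0)
cv2.imwrite('pics/w5.png',vision.read_camera('wrist')[:,:,::-1])"
```

```text
time_s: 25.42
tool_pos: [0.4489, -0.0767, 0.0564]
eef_rot: [[-0.001, 1.0, -0.002], [1.0, 0.001, 0.001], [0.001, -0.002, -1.0]]
contact_force: [0.1, -1.1, -0.9]
grip_width: 0.751
t=25.43 pos [ 0.4489 -0.0767  0.0564] jaw yaw 0.0 delta mm [-0.   0.9  0.4] shares [-0.0001  0.003   0.0014]
rot share [-0.0012 -0.0004  0.0005]
```

View pics/w5.png

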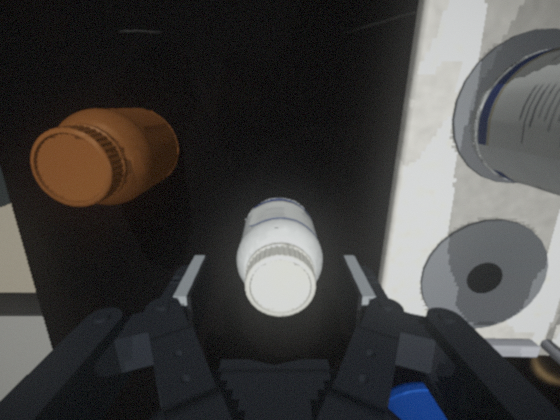

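The small white bottle is upright and centred between the fingers at (280,287). The brown one is at (105,160), well clear. I'll close on the cap.

```bash
python3 -m creep '[{"tx":0,"ty":0.003,"tz":0,"wx":0,"wy":0,"wz":0},{"tx":0,"ty":0,"tz":0,"wx":0,"wy":0,"wz":0},{"tx":0,"ty":0,"tz":0,"wx":0,"wy":0,"wz":0},{"tx":0,"ty":0,"tz":0,"wx":0,"wy":0,"wz":0},{"tx":0,"ty":0,"tz":0,"wx":0,"wy":0,"wz":0},{"tx":0,"ty":0,"tz":0,"wx":0,"wy":0,"wz":0},{"tx":0,"ty":0,"tz":0,"wx":0,"wy":0,"wz":0},{"tx":0,"ty":0,"tz":0,"wx":0,"wy":0,"wz":0}]' 20 40;  python3 -c "
from h import *
s=bot.get_state();print(s['grip_width'])
cv2.imwrite('pics/w6.png',vision.read_camera('wrist')[:,:,::-1])"
```

```text
time_s: 26.48
tool_pos: [0.452, -0.0766, 0.0572]
eef_rot: [[-0.001, 1.0, 0.002], [1.0, 0.001, 0.0], [0.0, 0.002, -1.0]]
contact_force: [1.0, 0.5, 2.4]
grip_width: 0.405
0.40487832351122216
```

View pics/w6.png

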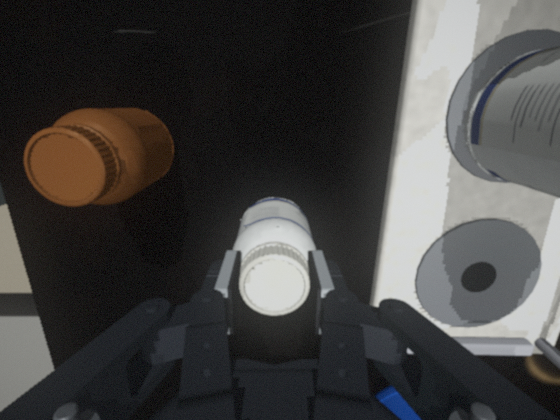

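The cap is gripped at 34 mm and the bottle is upright, cap at (274,286). Pad 4's dot is at (480,276).

```bash
python3 -c "
from h import *
s=bot.get_state(); p=s['tool_pos']
print(p,atz('wrist',(274,286),.075,s)-p[:2], 'p4',atz('wrist',(480,276.5),.015,s))"
python3 -m creep '[{"tx":0,"ty":0,"tz":-0.04,"wx":0,"wy":0,"wz":0},{"tx":0,"ty":0,"tz":-0.1,"wx":0,"wy":0,"wz":0},{"tx":-0.02,"ty":0.02,"tz":-0.1,"wx":0,"wy":0,"wz":0},{"tx":-0.04,"ty":0.1,"tz":0,"wx":0,"wy":0,"wz":0},{"tx":-0.03,"ty":0.12,"tz":0,"wx":0,"wy":0,"wz":0},{"tx":-0.02,"ty":0.12,"tz":0,"wx":0,"wy":0,"wz":0},{"tx":0,"ty":0.1,"tz":0,"wx":0,"wy":0,"wz":0},{"tx":0,"ty":0,"tz":0,"wx":0,"wy":0,"wz":0}]'; python3 -c "
from h import *
go(.5938,-.11,.0722,0)"
```

```text
[ 0.45195936 -0.07662789  0.057196  ] [ 0.00024186 -0.00118882] p4 [ 0.59561957 -0.10926132]
time_s: 27.52
tool_pos: [0.5871, -0.1096, 0.1314]
eef_rot: [[-0.001, 1.0, -0.009], [1.0, 0.001, 0.003], [0.003, -0.009, -1.0]]
contact_force: [-1.0, -0.3, -0.7]
grip_width: 0.398
t=27.52 pos [ 0.5871 -0.1096  0.1314] jaw yaw 0.1 delta mm [-0.6  7.2 59.1] shares [-0.0021  0.024   0.1971]
rot share [-0.0057 -0.0021  0.0008]
```

Target TCP is (0.5945, -0.109), which puts the bottle on pad 4's centre.

```bash
python3 -m creep '[{"tx":0.002,"ty":0.024,"tz":0.03,"wx":-0.005,"wy":-0.002,"wz":0},{"tx":0,"ty":0,"tz":0.08,"wx":0,"wy":0,"wz":0},{"tx":0,"ty":0,"tz":0.04,"wx":0,"wy":0,"wz":0},{"tx":0,"ty":0,"tz":0.01,"wx":0,"wy":0,"wz":0},{"tx":0,"ty":0,"tz":0,"wx":0,"wy":0,"wz":0}]'; python3 -c "
from h import *
go(.5945,-.109,.0722,0)"
```

```text
time_s: 28.15
tool_pos: [0.5902, -0.1085, 0.081]
eef_rot: [[0.0, 1.0, -0.005], [1.0, -0.0, 0.001], [0.001, -0.005, -1.0]]
contact_force: [0.1, 0.6, 0.0]
grip_width: 0.395
t=28.15 pos [ 0.5902 -0.1085  0.081 ] jaw yaw -0.0 delta mm [-0.5  4.3  8.8] shares [-0.0017  0.0144  0.0293]
rot share [-0.0034 -0.0008 -0.0003]
```

```bash
python3 -m creep '[{"tx":-0.001,"ty":0.014,"tz":0.01,"wx":-0.003,"wy":0,"wz":0},{"tx":0,"ty":0,"tz":0.01,"wx":0,"wy":0,"wz":0},{"tx":0,"ty":0,"tz":0.006,"wx":0,"wy":0,"wz":0}]'; python3 -c "
from h import *
go(.5945,-.109,.0722,0)"
```

```text
time_s: 28.52
tool_pos: [0.5961, -0.1091, 0.0745]
eef_rot: [[0.0, 1.0, 0.003], [1.0, -0.0, 0.001], [0.001, 0.003, -1.0]]
contact_force: [0.5, 0.7, -0.9]
grip_width: 0.396
t=28.52 pos [ 0.5961 -0.1091  0.0745] jaw yaw -0.0 delta mm [ 0.1 -1.6  2.3] shares [ 0.0004 -0.0054  0.0076]
rot share [ 0.0021 -0.0007 -0.0003]
```

```bash
python3 -m creep '[{"tx":0,"ty":-0.005,"tz":0.008,"wx":0.002,"wy":0,"wz":0},{"tx":0,"ty":0,"tz":0.003,"wx":0,"wy":0,"wz":0}]'; python3 -c "
from h import *
go(.5945,-.109,.0722,0)"
```

```text
time_s: 28.78
tool_pos: [0.5957, -0.1095, 0.0728]
eef_rot: [[0.001, 1.0, 0.002], [1.0, -0.001, 0.002], [0.002, 0.002, -1.0]]
contact_force: [-2.1, 1.4, 6.4]
grip_width: 0.398
t=28.77 pos [ 0.5957 -0.1095  0.0728] jaw yaw -0.0 delta mm [ 0.5 -1.2  0.6] shares [ 0.0016 -0.0039  0.0021]
rot share [ 0.001  -0.001  -0.0003]
```

```bash
python3 -m creep '[{"tx":0,"ty":0,"tz":0,"wx":0,"wy":0,"wz":0},{"tx":0,"ty":0,"tz":0,"wx":0,"wy":0,"wz":0},{"tx":0,"ty":0,"tz":0,"wx":0,"wy":0,"wz":0},{"tx":0,"ty":0,"tz":-0.03,"wx":0,"wy":0,"wz":0},{"tx":0,"ty":0,"tz":-0.08,"wx":0,"wy":0,"wz":0},{"tx":0,"ty":0,"tz":-0.15,"wx":0,"wy":0,"wz":0},{"tx":0,"ty":0,"tz":-0.18,"wx":0,"wy":0,"wz":0},{"tx":0,"ty":-0.05,"tz":-0.18,"wx":0,"wy":0,"wz":0}]' 75; python3 -m creep '[{"tx":-0.1,"ty":-0.12,"tz":-0.05,"wx":0,"wy":0,"wz":0},{"tx":-0.15,"ty":-0.12,"tz":0,"wx":0,"wy":0,"wz":0},{"tx":-0.15,"ty":-0.12,"tz":0,"wx":0,"wy":0,"wz":0},{"tx":-0.15,"ty":-0.08,"tz":0,"wx":0,"wy":0,"wz":0},{"tx":0,"ty":0,"tz":0,"wx":0,"wy":0,"wz":0}]'; python3 -c "
from h import *
a=vision.read_camera('top')[:,:,::-1]; b=vision.read_camera('side')[:,:,::-1]
cv2.imwrite('pics/t2.png',a);cv2.imwrite('pics/s2.png',b)
cv2.imwrite('pics/c2.png',np.hstack([cv2.resize(a[110:280,110:350],(480,340),interpolation=2),cv2.resize(b[170:370,180:340],(272,340),interpolation=2)]))"
```

```text
time_s: 29.78
tool_pos: [0.5779, -0.1083, 0.2604]
eef_rot: [[0.0, 1.0, -0.008], [1.0, -0.0, 0.001], [0.001, -0.008, -1.0]]
contact_force: [0.9, 0.9, 0.3]
grip_width: 0.748
time_s: 30.4
tool_pos: [0.4457, -0.2808, 0.2852]
eef_rot: [[0.001, 1.0, 0.012], [1.0, -0.001, 0.002], [0.002, 0.012, -1.0]]
contact_force: [0.3, 0.3, 0.7]
grip_width: 0.75
```

View pics/t2.png

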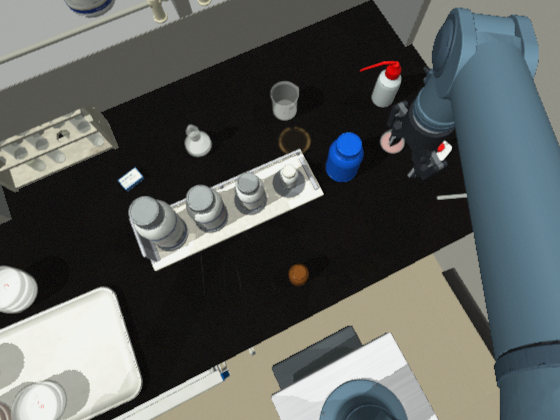

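View pics/c2.png

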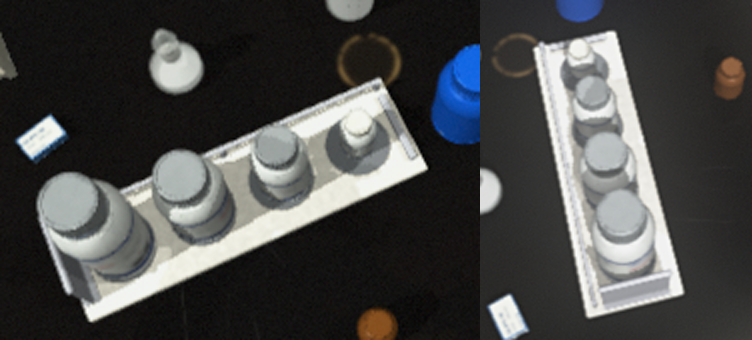

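All four bottles stand upright in falling order from the plate. Cap centres in the top half of the crop are (70,201), (181,176), (277,146) and (358,121). In the side half they are (620,214), (606,153), (592,92) and (579,48). The flask, blue and brown items look unmoved. I'll check the positions numerically.

```bash
python3 -c "
from h import *
P={'tall':(.6005,.22),'large':(.5983,.11),'medium':(.596,0),'small':(.5938,-.11)}
D={'tall':(70,201,620,214,.22),'large':(181,176,606,153,.165),'medium':(277,146,592,92,.14),'small':(358,121,579,48,.09)}
for k,(u,v,a,b,z) in D.items():
    A=atz('top',(110+u/2-.25,110+v/2-.25),z);B=atz('side',(180+(a-480)/1.7-.2,170+b/1.7-.2),z); print(k,((A-P[k])*1e3).round(1),((B-P[k])*1e3).round(1))"
```

```text
tall [ 0.2 -3.6] [2.7 0.7]
large [-1.7 -2.6] [0.3 1.6]
medium [-5.3 -4.1] [-1.1 -0.4]
small [ 1.1 -0.4] [ 1.2 -1.1]
```

All four are within a few mm of their pad centres, and the gripper is clear. I'm handing in.

```bash
python3 -c "
from rig import hand_in
print(hand_in())"
```

```text
the job is handed in; nothing more can be done
None
```

The four white bottles stand upright on the pads in falling order of height, with the tallest next to the steel end plate. I handed in at about 30.5 s of the 109 s, with the gripper clear of everything.

- **Final check:** on the last top and side pictures, each cap is within about 5 mm of its pad centre by the side and top views, mostly under 3 mm. The two cameras disagreed by up to 4 mm. The medium bottle had the largest offset: about 7 mm in the top view against 1 mm in the side view.
- **Other items:** the flask was not touched, though the gripper partly hid it in the last picture. The blue and brown look-alikes look unmoved.
- **One problem mended:** my first grip on the small bottle caught its shoulder. I let go, rose about 8 mm and gripped it by the cap before lifting.
- **Forces:** wrist forces read at the end of each move stayed below about 9 N.

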